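Start the clamp bolt in its threaded boss

TASK

On the clamping fixture, slide the guard by its black grip away from the bolt until it is fully home at its end stop. Then take the hex head of the big bolt, turn the bolt backward (anticlockwise from above) until you notice it drop into the thread, and screw it forward (clockwise) one full turn from there. Finish while still holding the bolt head in the gripper, with the bolt started in the thread the guard still at its stop and the loose things on the bench left alone.

Things in the scene. Friction and masses are not known exactly. Their poses are not given: they have to be found in the camera images.
- fixture: dark steel base plate, 120 (x) by 270 (y) by 12 mm, fixed to the bench. Origin: centre of its underside; z up, y from the boss towards the guard's end stop. A round grey threaded boss (62 mm diameter) stands at y = -80 mm; two low aluminium rails (top 28 mm above the bench) run from beside it to the stop block at y = +130 mm.
- guard (a joint): travel of the guard along the fixture's +y, in m: 0 = closed (its 75 by 100 mm, 6 mm thick aluminium hood, top 131 mm above the bench, covers the bolt head), 0.12 = fully open at its end stop; then the hood's near edge is 76 mm from the bolt's axis. Starts at 0 to 0.02, stays where it is left, slides against some 1.5 N of friction.
- guard_grip (a point): in the middle of the guard's black grip, 157 mm above the bench. The grip is an upright block 24 mm (fixture x) by 16 mm (fixture y), from the hood's top (131 mm above the bench) up to 175 mm, on the guard's post. The hood reaches from the post towards fixture -y. Axes as the fixture.
- boss_top (a point): centre of the boss's mouth, on the bolt's axis, at the boss's top face 52 mm above the bench; axes as the fixture. At the start the bolt's first thread rests on this face: turned forward from there it binds against a stop; turned backward it stays level for 0.5 to 2.3 rad, then passes the thread's edge and drops 8 mm by its own weight.
- bolt (a joint): how far the bolt has sunk, in m: 0 at the start, about 0.008 just after the drop, then 0.008 more per forward (clockwise) turn, so 0.016 after one turn. The thread has 1.6 mm of play. A grip carries the bolt and keeps it from dropping: open the gripper to let it fall. Turned back past the drop it climbs again and binds about 0.45 turn on. It can be lifted to -0.004.
- bolt_head (a point): centre of the bolt's steel hex head: 30 mm across flats, 35 mm across corners, 22 mm tall; 105 mm above the bench at the start, lower by bolt. Turns with the bolt: x axis square to one pair of flats (a pair every 60 degrees), z up. Below is a 26 mm shank with coarse thread. The bolt weighs about 0.5 kg, turns easily and stays at the angle where it is left.
- spare_nut: loose steel hex nut, 30 mm across flats, 14 mm tall, near the fixture on the bench; leave it alone
- washer: loose steel washer, 44 mm across, 5 mm thick, on the bench near the fixture; leave it alone
- wrench: loose steel wrench lying on the bench; leave it alone
- tin: loose aluminium tin, 72 mm across and 75 mm tall; leave it alone
- block: loose wooden block, 50 by 80 by 30 mm; leave it alone

How it is judged:
By the outcome, as a careful person would: the job done as asked, in the order asked, and still so for the second after the job is handed in, while the arm keeps its last pose, push and grip.
It also fails if it takes over 72 s, if anything falls off the work surface, if the arm or the gripper's body presses on something with over 40 N, if the wrist force passes 120 N, or if a joint passes its speed limit or range.

ROBOT

A 6-joint arm with a two-finger parallel gripper is mounted at the origin on the work surface. World frame = base frame: x ahead of the robot, y to its left, z up, the work surface at z = 0. Lengths are in m, angles in rad, forces in N, time in s.
With the tool pointing down it reaches from about 0.375 to 0.9 m from the base axis. Payload 3.1 kg.
Tool frame: the origin (TCP) lies between the finger pads; the fingertips stand manip.finger_overhang ahead of it and the grasp point (between the pads) lies 5 mm behind it (manip.finger_overhang is the distance from the TCP to the fingertips, in m); z points along the fingers, y is the line along which they close (so a half turn about z gives the same grasp; the last joint's range is limited). The gripper opens to 85 mm and grips with 20 to 120 N. Pads are 22 mm wide; open, the fingers measure 114 mm over their backs; the gripper's body (76 mm by 85 mm) begins 54 mm behind the grasp point. The pads swing forward as they close: fully open they stand 13 mm farther back than shut.
Start: joints at [1.026, 0.527, 1.433, -0, 1.181, -0.178], TCP at [0.224, 0.584, 0.245] pointing down, gripper open.
Joint ranges: [-3.08, 3.08], [-0.75, 2.2], [0.22, 2.44], [-1.43, 4.57], [0, 2.65], [-2.85, 2.85]. Speed limits (rad/s): [2.79, 2.79, 3.14, 3.14, 3.14, 3.14].

INTERFACE

Orientations are given as a unit quaternion [x, y, z, w].
In Python, from station import manip gives the robot as it stands.
- The arm moves only by the tool drive_tool, never from a script. Its argument "plan" is a list of rows, each a list of 7 numbers: the shift along the tool's x, y, z in m, then the turn, a rotation vector about the tool's x, y, z in degrees, then the opening, from -1 (shut) to 1 (fully open). In form: [[x, y, z, wx, wy, wz, gripper], ...]. A call has 1 to 10 rows; each row shifts and turns the commanded pose from where the row before left it, along the tool's axes as they then stand; what a row does not reach is not made up. A row lasts 1/10 s, in which the tool goes at most 50 mm and 8.59 degrees, less where a joint would pass 70% of its speed; a pose out of reach is approached as far as the arm can. A call is refused whole if a number of a shift passes 0.05 or a number of a turn 8.59, either way. A call with a gripper value outside its range is refused whole. The fingers move at their own pace and stop on an object; "newtons" is the grip in N (left out, the last holds). Time passes only in rows, so rows that do not move let the fingers close. It gives the time, the measured TCP pose, the force, the opening and the grip force at its end, in the units of the state.
- manip.sense(): the state, without advancing time (a new reading comes with each control period).
- manip.snapshot(name): name is "scene" or "top"; returns a dict with "image" (480x640x3 uint8, red, green, blue), "z_map" (480x640 float32, m along the optical axis (not along the pixel's ray), 0 where there is no reading), "fov_y" (degrees; the focal length in pixels is half the picture's height over the tangent of half this angle, whatever the lens; pixels are square), "cx", "cy" (the principal point, pixels), "extrinsics" (4x4, takes a point from camera to world coordinates). Camera axes: x right, y up, looking along -z (the intrinsics and any distortion apply to the point x, -y, -z); pixel columns grow to the right and rows downward; lengths in m; the calibration is good to about 2 mm. A picture is of the moment at which its call begins.
- manip.sign_off(): hands the job in; it is judged then, once.
The state is a dict: "t": time; "q": joint angles; "qd": joint speeds; "tau": joint torques, N m; "tcp_pos": TCP position; "tool_rot": TCP orientation; "force": force on the tool from outside, world axes, zero at the start; "ft_torque": the same for the moment, N m; "finger_gap": opening from 0.0 (shut) to 1.0 (fully open); "gripper_force": force on a finger pad.
Only numpy, scipy, OpenCV 4.12 (cv2) and the standard library are available. Lean on these libraries where they do the work, as an engineer would, in place of code of your own. Each camera call takes 0.05 s, during which the arm holds its last target. There are 200 camera calls.

## Working session

There is one attempt and no reset: what is moved stays moved. The work goes in short steps, Python scripts to look and compute and a tool call to move; the robot and the scene stay as the last step left them, time stands still between calls to the robot, and variables do not carry over. Pictures are saved under pics/ and viewed, at most 10 in all, crops included, and the job is handed in when it is done.

Besides the shell and the picture viewer there is one more tool, called after "Emit:" as name([rows], argument=value, ...), one row to a line, values as JSON. drive_tool: Moves the arm, as the interface text tells. Its arguments: {"type":"object","properties":{"plan":{"type":"array"},"newtons":{"type":"number"}},"required":["plan"]}

```bash
mkdir -p pics; ls; python3 - <<'E'
from station import manip
import cv2,numpy as np
s=manip.sense();print(s)
print(manip.finger_overhang)
for n in("scene","top"):
    d=manip.snapshot(n);cv2.imwrite(f"pics/{n}0.png",d["image"][:,:,::-1]);np.savez(f"{n}0.npz",**d)
    print(n,{k:v for k,v in d.items() if k not in("image","z_map")},(d["z_map"]>0).mean())
E
```

```text
pics
{'t': 0.0, 'q': array([ 1.02650225e+00,  5.28457750e-01,  1.43392176e+00, -4.15618000e-05,
        1.18138437e+00, -1.78532796e-01]), 'qd': array([-0.00140841,  0.00013504,  0.00066053, -0.00052744, -0.00086773,
       -0.00042789]), 'tau': array([ 2.69948550e-04, -4.42362750e+01, -1.78022057e+01, -2.31788899e-04,
        8.65626993e-03,  1.08511497e-05]), 'tcp_pos': array([0.22317456, 0.58305345, 0.24433256]), 'tool_rot': array([ 1.81855040e-01,  9.83324751e-01, -1.02227632e-03, -3.65894564e-04]), 'force': array([-0.09211616,  1.21627001,  0.56651465]), 'ft_torque': array([ 0.04589307,  0.01109541, -0.00939096]), 'gripper_force': 0.0, 'finger_gap': 0.997587335551361}
0.014
scene {'fov_y': 48.3327164104341, 'cx': 322.81144577036684, 'cy': 240.1783914412102, 'extrinsics': array([[-4.77301330e-01, -6.59281014e-01,  5.80975030e-01,
         1.14200435e+00],
       [ 8.78739393e-01, -3.58641581e-01,  3.14949672e-01,
         3.26339923e-01],
       [ 7.21463758e-04,  6.60851542e-01,  7.50516301e-01,
         9.08077891e-01],
       [ 0.00000000e+00,  0.00000000e+00,  0.00000000e+00,
         1.00000000e+00]])} 0.996015625
top {'fov_y': 56.518230430175485, 'cx': 323.49723855719714, 'cy': 235.03078707078643, 'extrinsics': array([[-0.00454969,  0.99559973, -0.09359747,  0.4771532 ],
       [-0.99984284, -0.00613286, -0.01663401, -0.01046552],
       [-0.01713483,  0.09350708,  0.99547116,  0.99023873],
       [ 0.        ,  0.        ,  0.        ,  1.        ]])} 0.99611328125
```

View pics/scene0.png

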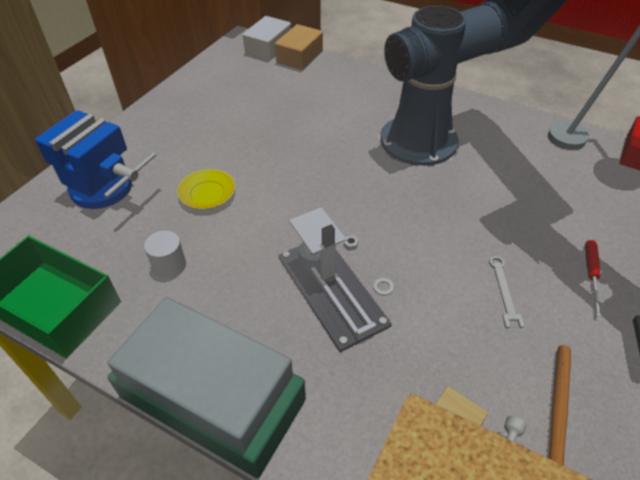

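View pics/top0.png

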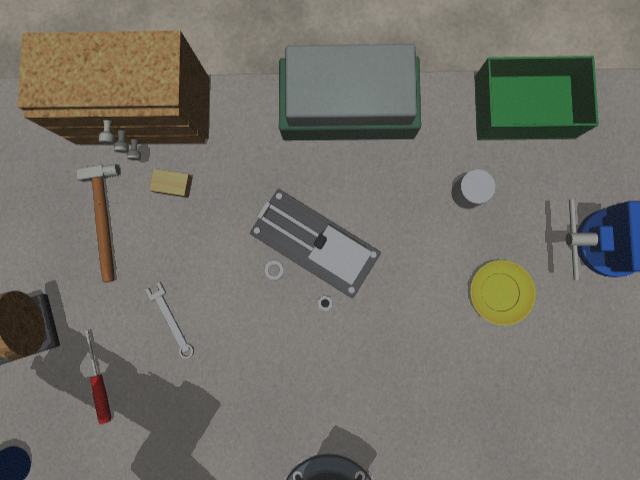

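The scene view shows the fixture at about (335,285), with the hood at (318,228) and the grip at (327,237). In the top view the plate spans (250,232)–(380,253), with the black grip at (320,241), the hood at (343,255), the nut at (325,303) and the washer at (274,270).

```bash
cat > h.py <<'E'
import numpy as np,cv2
def K(d):
    f=240/np.tan(np.radians(float(d["fov_y"]))/2);return f,float(d["cx"]),float(d["cy"])
def cloud(d):
    f,cx,cy=K(d);z=d["z_map"].astype(float);v,u=np.mgrid[0:480,0:640]
    p=np.stack([(u-cx)*z/f,-(v-cy)*z/f,-z],-1);E=d["extrinsics"]
    return p@E[:3,:3].T+E[:3,3]
def ray(d,u,v):
    f,cx,cy=K(d);E=d["extrinsics"];r=E[:3,:3]@np.array([(u-cx)/f,-(v-cy)/f,-1]);return E[:3,3],r/np.linalg.norm(r)
def plane(d,u,v,h):
    o,r=ray(d,u,v);return o+r*(h-o[2])/r[2]
def tri(a,b):
    (o1,r1),(o2,r2)=a,b;A=np.stack([r1,-r2],1);t=np.linalg.lstsq(A,o2-o1,rcond=None)[0]
    p,q=o1+t[0]*r1,o2+t[1]*r2;return (p+q)/2,np.linalg.norm(p-q)
E
cat > m.py <<'E'
from h import *
np.set_printoptions(precision=4,suppress=True)
for n in("top","scene"):
    d=np.load(n+"0.npz");P=cloud(d);
    near=(np.abs(P[...,0]-.48)<.2)&(np.abs(P[...,1]-.0)<.2)
    print(n,"bench z",np.median(P[...,2][near&(P[...,2]<.008)]))
    for nm,lo,hi in(("plate",.007,.018),("hood",.122,.139),("griptop",.165,.185),("rails",.022,.033)):
        m=(near&(P[...,2]>lo)&(P[...,2]<hi)).astype(np.uint8)
        k,l,s,c=cv2.connectedComponentsWithStats(m)
        if nm in("hood","griptop") and k>1:
            m=(l==1+np.argmax(s[1:,4])).astype(np.uint8)
        q=P[m>0]
        if len(q)<5: print(nm,len(q));continue
        r=cv2.minAreaRect((q[:,:2]*1000).astype(np.float32))
        print(nm,len(q),"rect",r,"z",np.median(q[:,2]),"mean",q.mean(0),"px",np.argwhere(m).mean(0)[::-1])
        if nm=="plate" : print(cv2.boxPoints(r))
E
python3 m.py
```

```text
top bench z 6.685984346388452e-06
plate 4161 rect ((563.6183471679688, 12.903762817382812), (288.807373046875, 286.3273010253906), 41.245906829833984) z 0.011709319497547721 mean [0.5537 0.0431 0.0118] px [306.7292 242.3355]
[[ 360.6564   25.3424]
 [ 549.4297 -189.9433]
 [ 766.5803    0.4651]
 [ 577.8069  215.7509]]
hood 1919 rect ((519.28759765625, -26.727798461914062), (99.88074493408203, 74.89082336425781), 57.771419525146484) z 0.13077742988103858 mean [ 0.5178 -0.0285  0.1308] px [340.4554 255.7613]
griptop 113 rect ((542.9290161132812, 10.409927368164062), (15.908419609069824, 23.87664031982422), 59.61099624633789) z 0.17405436384539863 mean [0.5425 0.0104 0.1742] px [319.6018 241.2301]
rails 455 rect ((547.5707397460938, 32.69258117675781), (259.10955810546875, 53.73493194580078), 50.77461242675781) z 0.027363722655867284 mean [0.5853 0.0792 0.0274] px [289.6198 227.1802]
scene bench z -5.8916016807797345e-05
plate 4187 rect ((494.28680419921875, 66.64115905761719), (272.4345703125, 266.25714111328125), 56.8660888671875) z 0.012032035321394186 mean [0.5705 0.0459 0.0121] px [335.8209 297.3621]
[[ 308.3495   25.3412]
 [ 531.312  -120.1943]
 [ 680.2241  107.9411]
 [ 457.2616  253.4767]]
hood 1253 rect ((521.0948486328125, -24.47509002685547), (104.15298461914062, 76.63243865966797), 57.810028076171875) z 0.13083089488202992 mean [ 0.5236 -0.0271  0.1307] px [314.739  229.8524]
griptop 116 rect ((545.5360107421875, 12.715559005737305), (16.725753784179688, 24.025909423828125), 52.50674057006836) z 0.17331074068018754 mean [0.5469 0.0133 0.1726] px [327.3534 230.2155]
rails 825 rect ((571.8319702148438, 45.760231018066406), (222.1758575439453, 64.72088623046875), 53.891117095947266) z 0.027625825071954102 mean [0.5783 0.0594 0.0275] px [340.1261 297.9406]
```

Emit:
drive_tool([
  [-0.036,-0.03,0,0,0,0,1],
  [-0.036,-0.03,0,0,0,0,1],
  [-0.036,-0.03,0,0,0,0,1],
  [-0.036,-0.03,0,0,0,0,1],
  [-0.036,-0.03,0,0,0,0,1],
  [-0.036,-0.03,0,0,0,0,1],
  [-0.036,-0.03,0,0,0,0,1],
  [-0.036,-0.03,0,0,0,0,1],
  [-0.036,-0.03,0,0,0,0,1],
  [-0.036,-0.03,0,0,0,0,1],
])

```text
t: 1.1
tcp_pos: [0.4528, 0.1729, 0.2451]
tool_rot: [0.182, 0.983, -0.0, -0.0]
force: [0.2, 0.4, 0.6]
finger_gap: 1.004
gripper_force: 0.0
```

Emit:
drive_tool([
  [-0.036,-0.03,0,0,0,0,1],
  [-0.036,-0.03,0,0,0,0,1],
  [-0.036,-0.03,0,0,0,0,1],
  [-0.036,-0.03,0,0,0,0,1],
  [0,0,0,0,0,5.7,1],
  [0,0,0,0,0,5.7,1],
  [0,0,0,0,0,0,1],
  [0,0,0,0,0,0,1],
])

```text
t: 1.9
tcp_pos: [0.5436, 0.0113, 0.245]
tool_rot: [0.278, 0.961, -0.0, -0.0]
force: [0.7, -0.8, 0.7]
finger_gap: 1.004
gripper_force: 0.0
```

```bash
python3 - <<'E'
from h import *
np.set_printoptions(precision=4,suppress=True)
for n in("top","scene"):
    d=np.load(n+"0.npz");P=cloud(d)
    near=(np.linalg.norm(P[...,:2]-[.57,.04],axis=-1)<.22)&(P[...,2]>.007)&(P[...,2]<.018)
    k,l,s,c=cv2.connectedComponentsWithStats(near.astype(np.uint8));q=P[l==1+np.argmax(s[1:,4])]
    r=cv2.minAreaRect((q[:,:2]*1000).astype(np.float32));print(n,r)
    a=np.radians(57.7);y=np.array([np.cos(a),np.sin(a)]);x=np.array([y[1],-y[0]])
    C=np.array(r[0])/1000;print("boss",C-.08*y,"grip rel", [(np.array(g)-C)@np.array([x,y]).T for g in([.5429,.0104],[.5455,.0127])])
E
```

```text
top ((552.1846313476562, 25.719818115234375), (269.6917724609375, 119.92681121826172), 57.72414779663086)
boss [ 0.5094 -0.0419] grip rel [array([ 0.0003, -0.0179]), array([ 0.0013, -0.0146])]
scene ((554.0817260742188, 27.50274658203125), (272.625244140625, 121.63272857666016), 57.6953239440918)
boss [ 0.5113 -0.0401] grip rel [array([-0.0003, -0.0204]), array([ 0.0007, -0.0171])]
```

Emit:
drive_tool([
  [0,0,0.03,0,0,0,1],
  [0,0,0.03,0,0,0,1],
  [0,0,0.03,0,0,0,1],
  [0,0,0,0,0,0,-1],
  [0,0,0,0,0,0,-1],
  [0,0,0,0,0,0,-1],
  [0,0,0,0,0,0,-1],
  [0,0,0,0,0,0,-1],
  [0,0,0,0,0,0,-1],
], newtons=40)

```text
t: 2.8
tcp_pos: [0.5448, 0.0111, 0.1568]
tool_rot: [0.279, 0.96, 0.0, 0.001]
force: [-0.2, 0.5, 5.4]
finger_gap: 0.181
gripper_force: 40.6
```

Emit:
drive_tool([
  [0,0.012,0,0,0,0,-1],
  [0,0.012,0,0,0,0,-1],
  [0,0.012,0,0,0,0,-1],
  [0,0.012,0,0,0,0,-1],
  [0,0.012,0,0,0,0,-1],
  [0,0.012,0,0,0,0,-1],
  [0,0.012,0,0,0,0,-1],
  [0,0.01,0,0,0,0,-1],
  [0,0,0,0,0,0,-1],
  [0,0,0,0,0,0,-1],
])

```text
t: 3.8
tcp_pos: [0.5956, 0.091, 0.1568]
tool_rot: [0.278, 0.96, 0.001, 0.002]
force: [0.1, 1.6, 5.4]
finger_gap: 0.18
gripper_force: 40.6
```

Emit:
drive_tool([
  [0,0.004,0,0,0,0,-1],
  [0,0.004,0,0,0,0,-1],
  [0,0.002,0,0,0,0,-1],
  [0,0,0,0,0,0,-1],
  [0,0,0,0,0,0,-1],
])

```text
t: 4.3
tcp_pos: [0.6005, 0.0988, 0.1569]
tool_rot: [0.279, 0.96, 0.0, 0.001]
force: [0.1, -0.2, 4.9]
finger_gap: 0.184
gripper_force: 40.6
```

Emit:
drive_tool([
  [0,0.002,0,0,0,0,-1],
  [0,0.001,0,0,0,0,-1],
  [0,0.001,0,0,0,0,-1],
  [0,0,0,0,0,0,-1],
  [0,0,0,0,0,0,-1],
])

```text
t: 4.8
tcp_pos: [0.6025, 0.1019, 0.1568]
tool_rot: [0.279, 0.96, 0.0, 0.001]
force: [-0.9, 0.8, 6.3]
finger_gap: 0.181
gripper_force: 40.7
```

Emit:
drive_tool([
  [0,0.001,0,0,0,0,-1],
  [0,0.001,0,0,0,0,-1],
  [0,0,0,0,0,0,-1],
  [0,0,0,0,0,0,-1],
])

```text
t: 5.2
tcp_pos: [0.603, 0.1027, 0.1568]
tool_rot: [0.279, 0.96, -0.001, 0.001]
force: [-2.2, -3.0, 7.1]
finger_gap: 0.18
gripper_force: 40.8
```

Emit:
drive_tool([
  [0,0.001,0,0,0,0,-1],
  [0,0.001,0,0,0,0,-1],
  [0,0,0,0,0,0,-1],
  [0,0,0,0,0,0,-1],
])

```text
t: 5.6
tcp_pos: [0.603, 0.1028, 0.1569]
tool_rot: [0.278, 0.96, -0.002, 0.0]
force: [-5.6, -8.8, 9.5]
finger_gap: 0.179
gripper_force: 41.0
```

Emit:
drive_tool([
  [0,-0.002,0,0,0,0,-1],
  [0,0,0,0,0,0,1],
  [0,0,0,0,0,0,1],
  [0,0,0,0,0,0,1],
  [0,0,0,0,0,0,1],
  [0,0,-0.04,0,0,0,1],
  [0,0,-0.04,0,0,0,1],
  [0.04,0,-0.02,0,0,0,1],
  [0.04,0,0,0,0,0,1],
  [0.0,0,0,0,0,0,1],
])

```text
t: 6.6
tcp_pos: [0.5303, 0.1493, 0.2557]
tool_rot: [0.277, 0.961, -0.0, -0.002]
force: [-0.3, -0.8, 0.2]
finger_gap: 0.999
gripper_force: 0.0
```

```bash
cat > head.py <<'E'
import sys
from h import *
from station import manip
np.set_printoptions(precision=4,suppress=True)
tag=sys.argv[1];D={}
for n in("top","scene"):
    d=manip.snapshot(n);D[n]=d;P=cloud(d);np.savez(f"{n}{tag}.npz",**d)
    m=(np.linalg.norm(P[...,:2]-[.51,-.041],axis=-1)<.028)&(P[...,2]>.07)&(P[...,2]<.13)
    if m.sum()<20: print(n,"no head",m.sum());continue
    zt=np.percentile(P[...,2][m],80)
    t=m&(np.abs(P[...,2]-zt)<.004);q=P[t]
    c,_=cv2.findContours(t.astype(np.uint8),0,2);c=max(c,key=cv2.contourArea)
    v=q[:,:2]-q[:,:2].mean(0)
    # hex direction: 6-fold moment of radius, corners at the maximum
    al=np.arange(0,60,.5);w=[np.max(v@[np.cos(np.radians(x)),np.sin(np.radians(x))])-np.min(v@[np.cos(np.radians(x)),np.sin(np.radians(x))]) for x in range(0,180)]
    w=np.array(w);s=w.reshape(3,60).mean(0);f=np.exp(-2j*np.pi*np.arange(60)/60)@s
    print(n,"N",len(q),"top z",np.median(q[:,2]),"mean",q.mean(0),"circ",cv2.minEnclosingCircle((q[:,:2]*1000).astype(np.float32)),"corner dir mod60",np.degrees(-np.angle(f))/6%60,"wmin/max",w.min(),w.max())
    hm=(P[...,2]>.122)&(P[...,2]<.139)&(np.linalg.norm(P[...,:2]-[.58,.06],axis=-1)<.13)
    k,l,st,_=cv2.connectedComponentsWithStats(hm.astype(np.uint8))
    h=P[l==1+np.argmax(st[1:,4])];a=np.radians(57.7);y=np.array([np.cos(a),np.sin(a)])
    print("  hood near edge from head",np.percentile((h[:,:2]-q[:,:2].mean(0))@y,1))
    u,vv=[int(x) for x in np.argwhere(t).mean(0)[::-1]]
    im=d["image"][max(0,vv-60):vv+60,max(0,u-80):u+80,::-1];cv2.imwrite(f"pics/{n}{tag}.png",cv2.resize(im,None,fx=4,fy=4))
E
python3 head.py 1
```

```text
top N 197 top z 0.1162821862185659 mean [ 0.5099 -0.0416  0.1163] circ ((509.1005554199219, -41.602203369140625), 16.56655502319336) corner dir mod60 27.50957120492572 wmin/max 0.028973739404452754 0.033132690360879305
  hood near edge from head 0.07659998224309873
scene N 162 top z 0.1160678502915658 mean [ 0.5126 -0.0394  0.1159] circ ((510.8537292480469, -40.447025299072266), 17.92702865600586) corner dir mod60 31.527612460476647 wmin/max 0.028293861479798156 0.03577476740553313
  hood near edge from head 0.07587514342056813
```

View pics/top1.png

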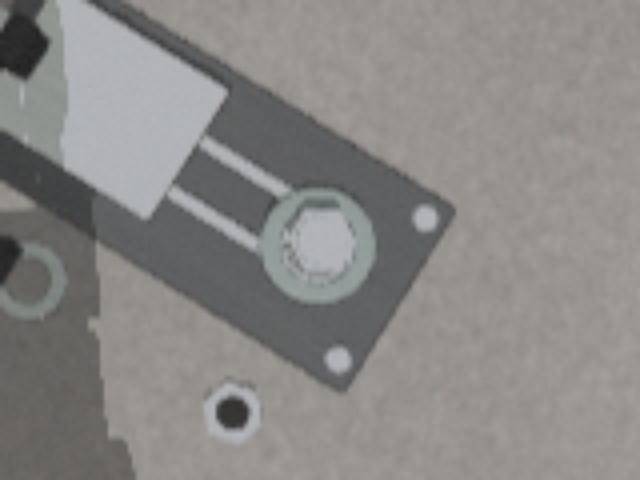

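View pics/scene1.png

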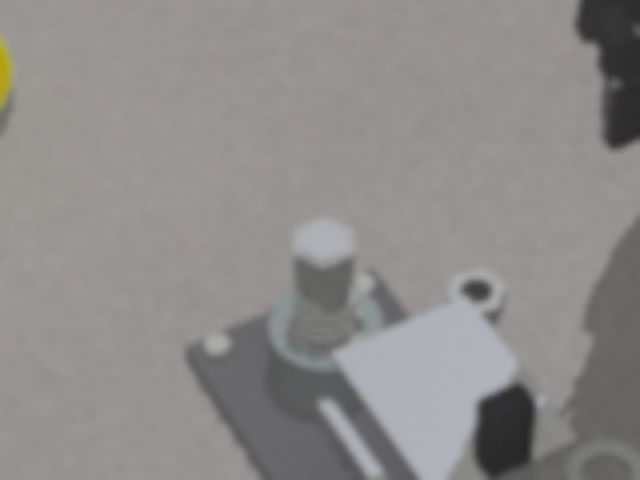

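The views show the hex head standing clear: at (325,243) in the top crop with one flat square to world x, and at (325,240) in the scene crop. The hood's edge is 76 mm from the axis, so the guard is home.

Emit:
drive_tool([
  [-0.0215,-0.043,0,0,0,0,1],
  [-0.0215,-0.043,0,0,0,0,1],
  [-0.0215,-0.043,0,0,0,0,1],
  [-0.021,-0.0415,0,0,0,0,1],
  [0,0,0,0,0,0,1],
])

```text
t: 7.2
tcp_pos: [0.5176, -0.0493, 0.255]
tool_rot: [0.282, 0.959, -0.001, 0.001]
force: [0.5, 0.6, 0.5]
finger_gap: 0.999
gripper_force: 0.0
```

Emit:
drive_tool([
  [0,0,0,0,0,8.3,1],
  [0,0,0,0,0,8.3,1],
  [0,0,0,0,0,8.3,1],
  [0,0,0,0,0,8.3,1],
  [0,0,0,0,0,8.3,1],
  [0,0,0,0,0,8.3,1],
  [0,0,0,0,0,8.3,1],
  [0,0,0,0,0,0,1],
  [0,0,0,0,0,0,1],
])

```text
t: 8.1
tcp_pos: [0.5168, -0.043, 0.255]
tool_rot: [0.709, 0.705, -0.0, -0.0]
force: [1.5, 1.0, 0.2]
finger_gap: 0.999
gripper_force: 0.0
```

Emit:
drive_tool([
  [0.0025,-0.0056,0.035,0,0,0,1],
  [0,0,0.04,0,0,0,1],
  [0,0,0.04,0,0,0,1],
  [0,0,0.04,0,0,0,1],
  [0,0,0,0,0,0,1],
  [0,0,0,0,0,0,1],
])

```text
t: 8.7
tcp_pos: [0.5107, -0.0404, 0.1001]
tool_rot: [0.71, 0.705, -0.0, -0.001]
force: [0.4, 0.0, 0.8]
finger_gap: 1.0
gripper_force: 0.0
```

Emit:
drive_tool([
  [0,0,0,0,0,0,-1],
  [0,0,0,0,0,0,-1],
  [0,0,0,0,0,0,-1],
  [0,0,0,0,0,0,-1],
  [0,0,0,0,0,0,-1],
  [0,0,0,0,0,0,-1],
], newtons=40)

```text
t: 9.3
tcp_pos: [0.5114, -0.0405, 0.1017]
tool_rot: [0.71, 0.704, 0.001, 0.001]
force: [-0.5, 0.7, 7.8]
finger_gap: 0.344
gripper_force: 39.6
```

Emit:
drive_tool([
  [0,0,0,0,0,-5,-1],
  [0,0,0,0,0,-5,-1],
  [0,0,0,0,0,-5,-1],
  [0,0,0,0,0,-5,-1],
  [0,0,0,0,0,0,-1],
])

```text
t: 9.8
tcp_pos: [0.5114, -0.0405, 0.1018]
tool_rot: [0.576, 0.817, 0.0, 0.001]
force: [-0.1, 1.0, 7.5]
finger_gap: 0.345
gripper_force: 39.0
```

Emit:
drive_tool([
  [0,0,0,0,0,-5,-1],
  [0,0,0,0,0,-5,-1],
  [0,0,0,0,0,0,-1],
])

```text
t: 10.1
tcp_pos: [0.5114, -0.0405, 0.1017]
tool_rot: [0.503, 0.864, 0.0, 0.001]
force: [-1.1, 0.5, 6.8]
finger_gap: 0.348
gripper_force: 39.0
```

Emit:
drive_tool([
  [0,0,0,0,0,-5,-1],
  [0,0,0,0,0,-5,-1],
  [0,0,0,0,0,0,-1],
])

```text
t: 10.4
tcp_pos: [0.5114, -0.0405, 0.1013]
tool_rot: [0.426, 0.905, 0.0, 0.001]
force: [0.1, -0.1, 4.2]
finger_gap: 0.343
gripper_force: 39.4
```

Emit:
drive_tool([
  [0,0,0,0,0,-5,-1],
  [0,0,0,0,0,-5,-1],
  [0,0,0,0,0,0,-1],
])

```text
t: 10.7
tcp_pos: [0.5114, -0.0405, 0.1001]
tool_rot: [0.347, 0.938, 0.0, 0.001]
force: [2.4, 0.6, -5.1]
finger_gap: 0.342
gripper_force: 39.8
```

The push has gone from +7.5 to −5 N (the bolt's weight), so the edge is passed; I open to let it drop and look.

Emit:
drive_tool([
  [0,0,0,0,0,0,1],
  [0,0,0,0,0,0,1],
  [0,0,0,0,0,0,1],
  [0,0,0,0,0,0,1],
  [0,0,0,0,0,0,1],
  [0,0,-0.04,0,0,0,1],
  [0,0,-0.04,0,0,0,1],
  [0,0,-0.04,0,0,0,1],
  [0,0,-0.04,0,0,0,1],
  [0,0,0,0,0,0,1],
])

```text
t: 11.7
tcp_pos: [0.514, -0.0412, 0.2659]
tool_rot: [0.346, 0.938, 0.0, 0.006]
force: [-0.2, -0.6, -0.3]
finger_gap: 0.998
gripper_force: 0.0
```

```bash
python3 head.py 2
```

```text
top no head 0
scene N 157 top z 0.10871502991689697 mean [ 0.5125 -0.0391  0.1086] circ ((511.743408203125, -40.44938278198242), 18.27520179748535) corner dir mod60 18.022850139927936 wmin/max 0.030253856191638957 0.036545896703798444
  hood near edge from head 0.07545002700522106
```

Emit:
drive_tool([
  [0,0,0,0,0,-8.57,1],
  [0,0,0,0,0,-8.57,1],
  [0,0,0,0,0,-8.57,1],
  [0,0,0,0,0,-8.57,1],
  [0,0,0,0,0,-8.57,1],
  [0,0,0,0,0,-8.57,1],
  [0,0,0,0,0,-8.57,1],
  [0,0,0,0,0,0,1],
  [0,0,0,0,0,0,1],
])

```text
t: 12.7
tcp_pos: [0.5098, -0.0401, 0.2589]
tool_rot: [-0.168, 0.986, 0.001, -0.001]
force: [0.4, 0.1, -0.3]
finger_gap: 0.997
gripper_force: 0.0
```

```bash
cat > st.py <<'E'
from station import manip
import numpy as np
np.set_printoptions(precision=4,suppress=True)
s=manip.sense();a=s["tool_rot"];from scipy.spatial.transform import Rotation as R
M=R.from_quat(a).as_matrix();yaw=np.degrees(np.arctan2(M[1,1],M[0,1]))
d=np.array([.5114,-.0405,0])-s["tcp_pos"]
print("t",s["t"],"tcp",s["tcp_pos"],"yaw",yaw,"q6",np.degrees(s["q"][5]),"shift to axis in tool",M.T@np.r_[d[:2],0],"tq",s["ft_torque"],"F",s["force"])
E
python3 st.py
```

```text
t 12.7 tcp [ 0.5098 -0.0401  0.2589] yaw 109.34575045663371 q6 -126.38142640384449 shift to axis in tool [-0.0014 -0.0009 -0.    ] tq [0.0083 0.039  0.0461] F [ 0.3582  0.0803 -0.2802]
```

Emit:
drive_tool([
  [-0.0014,-0.0009,0.042,0,0,0,1],
  [0,0,0.042,0,0,0,1],
  [0,0,0.042,0,0,0,1],
  [0,0,0.04,0,0,0,1],
  [0,0,0,0,0,0,1],
  [0,0,0,0,0,0,1],
])

```text
t: 13.3
tcp_pos: [0.5118, -0.0406, 0.0939]
tool_rot: [-0.169, 0.986, 0.001, -0.001]
force: [0.4, 0.7, 1.0]
finger_gap: 1.003
gripper_force: 0.0
```

Emit:
drive_tool([
  [0,0,0,0,0,0,-1],
  [0,0,0,0,0,0,-1],
  [0,0,0,0,0,0,-1],
  [0,0,0,0,0,0,-1],
  [0,0,0,0,0,0,-1],
  [0,0,0,0,0,0,-1],
])

```text
t: 13.9
tcp_pos: [0.5126, -0.0402, 0.0959]
tool_rot: [-0.169, 0.986, 0.0, 0.001]
force: [-1.0, 3.5, 9.2]
finger_gap: 0.345
gripper_force: 39.1
```

```bash
python3 st.py
```

```text
t 13.9 tcp [ 0.5126 -0.0402  0.0959] yaw 109.47518674840697 q6 -126.53470676894324 shift to axis in tool [ 0.0012  0.0001 -0.    ] tq [ 0.4819  0.2479 -0.0804] F [-0.9543  3.4848  9.235 ]
```

Emit:
drive_tool([
  [0,0,0.00018,0,0,8,-1],
  [0,0,0.00018,0,0,8,-1],
  [0,0,0.00018,0,0,8,-1],
  [0,0,0.00018,0,0,8,-1],
  [0,0,0.00018,0,0,8,-1],
  [0,0,0.00018,0,0,8,-1],
  [0,0,0.00018,0,0,8,-1],
  [0,0,0,0,0,0,-1],
])

```text
t: 14.7
tcp_pos: [0.5124, -0.0413, 0.0947]
tool_rot: [0.314, 0.949, -0.0, 0.001]
force: [-2.7, -2.0, 8.5]
finger_gap: 0.34
gripper_force: 40.1
```

```bash
python3 st.py
```

```text
t 14.7 tcp [ 0.5124 -0.0413  0.0947] yaw 53.386187193873354 q6 -70.38756091817727 shift to axis in tool [ 0.0013  0.     -0.    ] tq [-0.24    0.3747 -0.179 ] F [-2.7154 -1.9986  8.5429]
```

Emit:
drive_tool([
  [0.0005,0,0.00018,0,0,8,-1],
  [0,0,0.00018,0,0,8,-1],
  [0,0,0.00018,0,0,8,-1],
  [0,0,0.00018,0,0,8,-1],
  [0,0,0.00018,0,0,8,-1],
  [0,0,0.00018,0,0,8,-1],
  [0,0,0.00018,0,0,8,-1],
  [0,0,0.00018,0,0,8,-1],
  [0,0,0,0,0,0,-1],
])

```text
t: 15.6
tcp_pos: [0.5112, -0.0417, 0.0932]
tool_rot: [0.769, 0.639, -0.001, 0.001]
force: [-5.2, -5.8, 8.0]
finger_gap: 0.342
gripper_force: 40.3
```

Emit:
drive_tool([
  [0,0,0.00018,0,0,8,-1],
  [0,0,0.00018,0,0,8,-1],
  [0,0,0.00018,0,0,8,-1],
  [0,0,0.00018,0,0,8,-1],
  [0,0,0.00018,0,0,8,-1],
  [0,0,0.00018,0,0,8,-1],
  [0,0,0.00018,0,0,8,-1],
  [0,0,0.0001,0,0,4,-1],
  [0,0,0,0,0,0,-1],
  [0,0,0,0,0,0,-1],
])

```text
t: 16.6
tcp_pos: [0.5103, -0.041, 0.0919]
tool_rot: [0.985, 0.17, -0.001, 0.0]
force: [-5.5, -3.0, 11.2]
finger_gap: 0.345
gripper_force: 40.0
```

```bash
python3 st.py
```

```text
t 16.6 tcp [ 0.5103 -0.041   0.0919] yaw -70.42289581790338 q6 53.487694329163986 shift to axis in tool [ 0.0012 -0.0001 -0.    ] tq [-0.5533  0.8422 -0.0588] F [-5.4558 -2.9516 11.2251]
```

Emit:
drive_tool([
  [0.0005,0,0.00018,0,0,7.5,-1],
  [0,0,0.00017,0,0,7.5,-1],
  [0,0,0.00017,0,0,7.5,-1],
  [0,0,0.00017,0,0,7.5,-1],
  [0,0,0.00017,0,0,7.5,-1],
  [0,0,0.00017,0,0,7.5,-1],
  [0,0,0.00017,0,0,7.5,-1],
  [0,0,0.00017,0,0,7.5,-1],
  [0,0,0,0,0,0,-1],
  [0,0,0,0,0,0,-1],
])

```text
t: 17.6
tcp_pos: [0.5105, -0.0398, 0.0905]
tool_rot: [0.938, -0.346, -0.001, 0.0]
force: [-5.0, -0.0, 11.7]
finger_gap: 0.344
gripper_force: 40.7
```

```bash
python3 st.py
```

```text
t 17.6 tcp [ 0.5105 -0.0398  0.0905] yaw -130.5104997498634 q6 113.55122143005924 shift to axis in tool [ 0.0011  0.     -0.    ] tq [ 0.0658  0.8184 -0.1999] F [-4.9733 -0.0372 11.728 ]
```

Emit:
drive_tool([
  [0,0,0,0,0,0,1],
  [0,0,0,0,0,0,1],
  [0,0,0,0,0,0,1],
  [0,0,0,0,0,0,1],
  [0,0,0,0,0,0,1],
  [0,0,-0.04,0,0,0,1],
  [0,0,-0.04,0,0,0,1],
  [0,0,-0.04,0,0,0,1],
  [0,0,-0.04,0,0,0,1],
  [0,0,0,0,0,0,1],
])

```text
t: 18.6
tcp_pos: [0.5158, -0.0412, 0.2542]
tool_rot: [0.938, -0.346, 0.006, -0.0]
force: [0.4, -1.2, -0.5]
finger_gap: 1.001
gripper_force: 0.0
```

```bash
python3 head.py 3; python3 st.py
```

```text
top no head 0
scene N 153 top z 0.10312459450846667 mean [ 0.5117 -0.0394  0.1031] circ ((510.2364807128906, -39.79200744628906), 17.126190185546875) corner dir mod60 18.555230366818485 wmin/max 0.030496034294240297 0.03393176341922749
  hood near edge from head 0.07641221061675875
t 18.7 tcp [ 0.5126 -0.0403  0.2497] yaw -130.46673723954598 q6 113.50210409393372 shift to axis in tool [-0.0008  0.0009 -0.    ] tq [-0.0041 -0.0544  0.0281] F [-0.4704 -0.0095 -0.5356]
```

Emit:
drive_tool([
  [0,0,0,0,0,-8.57,1],
  [0,0,0,0,0,-8.57,1],
  [0,0,0,0,0,-8.57,1],
  [0,0,0,0,0,-8.57,1],
  [0,0,0,0,0,-8.57,1],
  [0,0,0,0,0,-8.57,1],
  [0,0,0,0,0,-8.57,1],
  [0,0,0,0,0,-8.57,1],
])

```text
t: 19.5
tcp_pos: [0.511, -0.0399, 0.2466]
tool_rot: [0.969, 0.246, -0.002, -0.001]
force: [0.7, 0.7, -0.4]
finger_gap: 0.997
gripper_force: 0.0
```

Emit:
drive_tool([
  [0,0,0,0,0,-8.57,1],
  [0,0,0,0,0,-8.57,1],
  [0,0,0,0,0,-8.57,1],
  [0,0,0,0,0,-8.57,1],
  [0,0,0,0,0,-8.57,1],
  [0,0,0,0,0,-8.57,1],
  [0,0,0,0,0,0,1],
  [0,0,0,0,0,0,1],
])

```text
t: 20.3
tcp_pos: [0.5115, -0.0401, 0.2475]
tool_rot: [0.77, 0.638, -0.001, -0.001]
force: [-0.1, -0.2, 0.6]
finger_gap: 0.996
gripper_force: 0.0
```

```bash
python3 st.py
```

```text
t 20.3 tcp [ 0.5115 -0.0401  0.2475] yaw -10.674045968740119 q6 -6.299414593309372 shift to axis in tool [-0.0005  0.     -0.    ] tq [ 0.0493 -0.057  -0.0323] F [-0.1345 -0.2035  0.5615]
```

Emit:
drive_tool([
  [-0.0005,0,0.04,0,0,0,1],
  [0,0,0.04,0,0,0,1],
  [0,0,0.04,0,0,0,1],
  [0,0,0.04,0,0,0,1],
  [0,0,0,0,0,0,1],
  [0,0,0,0,0,0,1],
])

```text
t: 20.9
tcp_pos: [0.5118, -0.0406, 0.0884]
tool_rot: [0.769, 0.639, -0.001, -0.001]
force: [0.3, -0.3, -0.7]
finger_gap: 1.002
gripper_force: 0.0
```

Emit:
drive_tool([
  [0,0,0,0,0,0,-1],
  [0,0,0,0,0,0,-1],
  [0,0,0,0,0,0,-1],
  [0,0,0,0,0,0,-1],
  [0,0,0,0,0,0,-1],
  [0,0,0,0,0,0,-1],
])

```text
t: 21.5
tcp_pos: [0.5114, -0.0407, 0.0904]
tool_rot: [0.769, 0.64, -0.0, -0.0]
force: [-3.4, -0.2, 9.4]
finger_gap: 0.341
gripper_force: 40.2
```

Emit:
drive_tool([
  [0,0,0.00018,0,0,8,-1],
  [0,0,0.00018,0,0,8,-1],
  [0,0,0.00018,0,0,8,-1],
  [0,0,0.00018,0,0,8,-1],
  [0,0,0.00018,0,0,8,-1],
  [0,0,0.00018,0,0,8,-1],
  [0,0,0.00018,0,0,8,-1],
  [0,0,0,0,0,0,-1],
])

```text
t: 22.3
tcp_pos: [0.5114, -0.0406, 0.0892]
tool_rot: [0.979, 0.202, -0.0, -0.0]
force: [-4.2, -0.9, 9.6]
finger_gap: 0.341
gripper_force: 40.4
```

```bash
python3 st.py
```

```text
t 22.3 tcp [ 0.5114 -0.0406  0.0892] yaw -66.64288251221107 q6 49.63055951248992 shift to axis in tool [ 0.0001 -0.0001 -0.    ] tq [-0.0386  0.584  -0.1429] F [-4.2262 -0.8681  9.5904]
```

Emit:
drive_tool([
  [0,0,0.00018,0,0,7.9,-1],
  [0,0,0.00018,0,0,7.9,-1],
  [0,0,0.00018,0,0,7.9,-1],
  [0,0,0.00018,0,0,7.9,-1],
  [0,0,0.00018,0,0,7.9,-1],
  [0,0,0.00018,0,0,7.9,-1],
  [0,0,0.00018,0,0,7.9,-1],
  [0,0,0.00018,0,0,7.9,-1],
  [0,0,0.00018,0,0,7.9,-1],
  [0,0,0,0,0,0,-1],
])

```text
t: 23.3
tcp_pos: [0.5114, -0.0405, 0.0876]
tool_rot: [0.914, -0.405, -0.0, 0.0]
force: [-4.4, 1.0, 10.0]
finger_gap: 0.346
gripper_force: 40.4
```

Emit:
drive_tool([
  [0,0,0,0,0,0,-1],
  [0,0,0,0,0,0,-1],
  [0,0,0,0,0,0,-1],
  [0,0,0,0,0,0,-1],
])

```text
t: 23.7
tcp_pos: [0.5114, -0.0405, 0.0876]
tool_rot: [0.915, -0.404, -0.0, 0.0]
force: [-4.3, 0.1, 10.1]
finger_gap: 0.344
gripper_force: 40.4
```

```bash
python3 st.py; python3 - <<'E'
from station import manip
import cv2
for n in("scene","top"):
    d=manip.snapshot(n)["image"][:,:,::-1]; c=d[160:340,210:450]
    cv2.imwrite(f"pics/{n}end.png",cv2.resize(c,None,fx=3,fy=3))
E
```

```text
t 23.7 tcp [ 0.5114 -0.0405  0.0876] yaw -137.63586498986422 q6 120.60422380852859 shift to axis in tool [ 0. -0. -0.] tq [ 0.0703  0.5633 -0.1446] F [-4.3405  0.0766 10.1021]
```

View pics/sceneend.png

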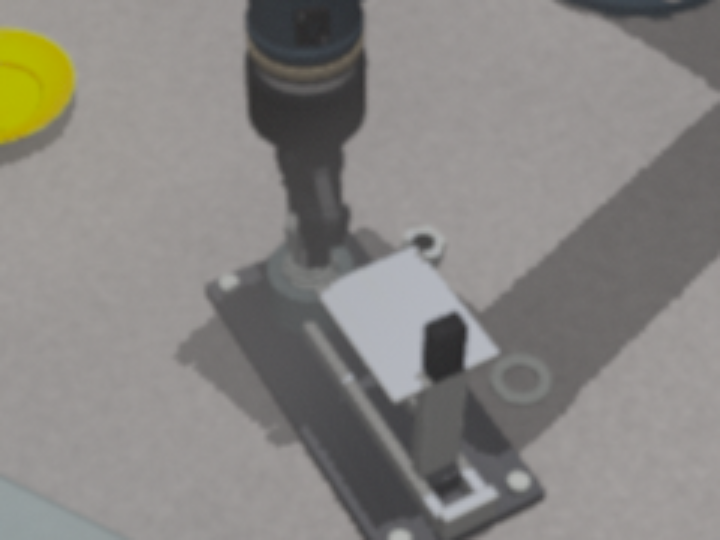

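The picture shows the gripper holding the bolt head at about (315,230), the guard at its stop at (440,480), and the nut and washer where they were.

```bash
python3 -c "
from station import manip
print(manip.sign_off())"
```

```text
the job is handed in; nothing more can be done
None
```

The job is handed in: the guard is at its end stop, and the bolt dropped into the thread and was screwed forward about one full turn (367° including a small allowance), to a sink of about 15.7 mm. The gripper still holds the head, and the loose things were left untouched.

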